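# Find the shaft's flat and hold the collar on it

## Task

Take the upright shaft of the green bearing stand between the fingers and turn it until its blue flat squarely faces the small green key post. Then take the grey collar and, with its set-screw on the flat, slip it over the shaft and hold it there with the screw level with and pointing at the hole in the post, ready to be tightened: the collar would slide down if let go, so finish while still holding it, without disturbing the loose things round about.

Things in the scene. Friction and masses are not known exactly. Their poses are not given: they have to be found in the camera images.
- stand: fixed green stand: base plate 160 x 100 mm, 12 mm thick, with a dark round bearing housing of 68 mm (26 mm radius at its top, 32 mm up). Origin: on the shaft's axis at the worktop, z up. The stand's own -x axis points from the shaft to the key post, a green upright 26 mm wide whose near and far faces lie 59 and 73 mm from the shaft's axis and whose top is 69 mm up. The stand's yaw varies
- key_hole (a point): centre of the brass-bushed hole right through the key post, 66 mm from the shaft's axis and 61 mm above the worktop; a key passes through it straight towards the axis. Same axes as the stand
- shaft (a joint): turn of the shaft, rad, growing counter-clockwise from above; 0 when the flat squarely faces the key post, stops at -3 and +3. The shaft turns with light friction (about 0.06 N m) and stays where it is left; a flat finger pad closed on the flat trues it up
- shaft_flat (a point): point on the blue flat, 8 mm from the shaft's axis and 92 mm above the worktop. Its axes turn with the shaft; its -x is the outward normal of the flat, z up. The steel shaft is 25 mm in diameter with one flat along its length: 20.5 mm across flat and back, against 25 mm between round sides
- shaft_top (a point): centre of the shaft's top end, 108 mm above the worktop; the topmost 4 mm taper in by 2.5 mm. The bare shaft begins 35 mm above the worktop, above a 36 mm flange
- collar: loose grey steel collar, 49 mm in diameter, 30 mm high, about 0.27 kg, lying flat at the start at any yaw; through bore of 30 mm with about 1.5 mm play all round on the shaft. Origin: centre of its underside, z up. Its set-screw lies along its own -x; a yellow dash on its upper face marks that side. A fixed dark green fence casting, up to 225 mm high, stands beyond it and between it and the stand
- screw (a point): the set-screw where it leaves the collar's rim, 24 mm from the collar's axis, 15 mm above its underside; same axes as the collar. Its black socket end (9 mm thick) sticks out to 29.5 mm from the collar's axis; its 6 mm nose stands in the bore to 9.8 mm from the axis, so it passes the shaft only over the flat (within about 0.4 rad)
- t_key: loose T-handle hex key with red handle, 90 x 158 x 15 mm; origin at the centre of its underside; leave alone
- wax_tin: loose yellow-lidded tin, 68 mm in diameter, 32 mm high; origin at the centre of its underside; leave alone
- bearing: loose ball bearing, 52 mm in diameter, 15 mm high; origin at the centre of its underside; leave alone
- thin_ring: loose brown spacer ring, 49 mm in diameter, 12 mm high, no screw; origin at the centre of its underside; leave alone
Things that resemble listed ones, but are neither listed nor needed, are in the scene too. Several things look just like the collar: the one meant starts farthest to the robot's left.

How it is judged (in metres and radians):
On the way, in this order (a step that is already met when the one before it is completed fails the run):
1. the shaft, held between the fingers, is turned with its flat facing the key post (within 0.15 rad), the collar still off it (value of joint shaft between -0.15 and 0.15 rad and contact force between the fingers and shaft above 1 N and horizontal distance between collar and stand above 0.08 m), for 0.2 s.
2. the collar is picked up (height (world z) of collar above 0.03 m and contact force between the fingers and collar above 1 N), for 0.2 s.
At the end, for the whole second after the job is handed in: Collar on the shaft (axis within 5 mm, tilt under 0.12 rad), still and held in the fingers (over 2 N); set-screw within 6 mm in height and sideways of the post's hole, on the post's side, within 0.3 rad of the flat; flat within 0.25 rad of facing the post (z of screw in the frame of key_hole between -0.006 and 0.006 m and y of screw in the frame of key_hole between -0.006 and 0.006 m and x of screw in the frame of key_hole below 0.055 m and horizontal distance between collar and shaft_top below 0.005 m and angle between collar's own z axis and vertical below 0.12 rad and angle between the x axis of collar and the x axis of shaft_flat, either way round below 0.3 rad and value of joint shaft between -0.25 and 0.25 rad and contact force between the fingers and collar above 2 N and linear speed of collar below 0.01 m/s); the arm keeps its last pose, push and grip.
It fails at once if a loose thing round about is disturbed (moved over 20 mm) (distance of any of t_key, wax_tin, bearing, thin_ring from where it was at the start of the episode above 0.02 m).
It also fails if it takes over 72 s, if anything falls off the work surface, if the arm or the gripper's body presses on something with over 40 N, if the wrist force passes 120 N, or if a joint passes its speed limit or range.

## Robot

A 7-joint arm with a two-finger parallel gripper is mounted at the origin on a cart in front of the work surface, level with it; the furniture and walls round the work are solid. World frame = base frame: x ahead of the robot, y to its left, z up, the work surface at z = 0. Lengths are in m, angles in degrees, forces in N, time in s.
With the tool pointing down it reaches from about 0.425 to 0.875 m from the base axis. Payload 4.7 kg.
Tool frame: the origin (TCP) lies at the very end of the fingers, on their centre line; the grasp point (between the pads) lies 19 mm behind it; z points along the fingers, y is the line along which they close (so a half turn about z gives the same grasp; the last joint's range is limited). The gripper opens to 87 mm and grips with 3 to 60 N. Pads are 19 mm wide; open, the fingers measure 117 mm over their backs; the gripper's body (75 mm by 190 mm) begins 51 mm behind the grasp point.
Start: joints at [-74.078, 18.392, -4.016, 83.108, 1.295, 78.541, -3.26], TCP at [0.17, 0.628, 0.223] pointing down, gripper open.
Joint ranges: [-163.93, 163.93], [-17.29, 119.83], [-79.2, 71.16], [3.27, 140.29], [-89.18, 269.18], [5.43, 117.66], [-154.24, 154.24]. Speed limits (degrees/s): [147.25, 147.25, 180, 180, 180, 180, 180].

## Interface

Orientations are given as [roll, pitch, yaw] about the fixed x, y, z axes, in that order (R = Rz(yaw) Ry(pitch) Rx(roll)).
In Python, from cell import telemetry, cams, env gives the robot as it stands.
- The arm moves only by the tool arm_command, never from a script. Its argument "series" is text: rows parted by semicolons, each of 5 numbers parted by spaces: the shift along the tool's x, y, z in mm, then the turn about the tool's z in rad, then the closure in counts, from 0 (fully open) to 255 (shut). A call has 1 to 20 rows; each row shifts and turns the commanded pose from where the row before left it, along the tool's axes as they then stand; what a row does not reach is not made up. A row lasts 1/12 s, in which the tool goes at most 41.7 mm and 7.16 degrees, less where a joint would pass 70% of its speed; a pose out of reach is approached as far as the arm can. A call is refused whole if a number of a shift passes 41.7 or a number of a turn 0.125, either way. A call with a gripper value outside its range is refused whole. The fingers move at their own pace and stop on an object; "squeeze" is the grip in N (left out, the last holds). Time passes only in rows, so rows that do not move let the fingers close. It gives the time, the measured TCP pose, the force, the opening and the grip force at its end, in the units of the state.
- telemetry.get_obs(): the state, without advancing time (a new reading comes with each control period).
- cams.read_camera(name): name is "side" or "top" or "wrist"; returns the picture (480x640x3 uint8, blue, green, red); there is no depth.
- cams.calibration(name): a dict with "K" (3x3 intrinsics, pixels), "dist" ([k1, k2, p1, p2, k3] as OpenCV has them; the pictures are not rectified), "origin" and "rotation" of the camera in the world; the wrist camera has in their place "hand_eye" (4x4, takes a point from camera to tool coordinates, whose origin is the TCP and whose axes are the flange's). Camera axes: x right, y down, z forward; pixel columns grow to the right and rows downward; lengths in m; the calibration is good to about 2 mm. A picture is of the moment at which its call begins: read the wrist's pose just before it. calibration takes no time and is no camera call.
- env.sign_off(): hands the job in; it is judged then, once.
The state is a dict: "time_s": time; "qpos": joint angles; "joint_velocities": joint speeds; "effort": joint torques, N m; "tool_pos": TCP position; "tool_rot": TCP orientation; "force": force on the tool from outside, world axes, zero at the start; "wrist_torque": the same for the moment, N m; "grip_width": finger opening in m; "grasp_force": force on a finger pad.
Only numpy, scipy, OpenCV 4.12 (cv2) and the standard library are available. Lean on these libraries where they do the work, as an engineer would, in place of code of your own. Each camera call takes 0.05 s, during which the arm holds its last target. There are 200 camera calls.

## Working session

There is one attempt and no reset: what is moved stays moved. The work goes in short steps, Python scripts to look and compute and a tool call to move; the robot and the scene stay as the last step left them, time stands still between calls to the robot, and variables do not carry over. Pictures are saved under pics/ and viewed, at most 10 in all, crops included, and the job is handed in when it is done.

Besides the shell and the picture viewer there is one more tool, called by a JSON object that holds its "method" and its "body", one argument or row to a line. arm_command: Moves the arm, as the interface text tells. Its arguments: {"type":"object","properties":{"series":{"type":"string"},"squeeze":{"type":"number"}},"required":["series"]}

```bash
mkdir -p pics; cat > h.py <<'E'
import numpy as np, cv2
from cell import telemetry, cams, env
def cal(n):
    c=cams.calibration(n); K=np.array(c["K"],float); d=np.array(c["dist"],float)
    if "origin" in c: return K,d,np.array(c["rotation"],float),np.array(c["origin"],float)
    o=telemetry.get_obs(); p=np.array(o["tool_pos"]); 
    from scipy.spatial.transform import Rotation as R
    T=np.eye(4); T[:3,:3]=R.from_euler("xyz",o["tool_rot"],degrees=True).as_matrix(); T[:3,3]=p
    T=T@np.array(c["hand_eye"]); return K,d,T[:3,:3],T[:3,3]
def ray(C,uv,z):
    K,d,R,o=C; q=cv2.undistortPoints(np.array(uv,float).reshape(-1,1,2),K,d).reshape(-1,2)
    v=np.c_[q,np.ones(len(q))]@R.T; return o+v*((z-o[2])/v[:,2])[:,None]
def proj(C,P):
    K,d,R,o=C; P=np.array(P,float).reshape(-1,3)
    return cv2.projectPoints((P-o)@R,np.zeros(3),np.zeros(3),K,d)[0].reshape(-1,2)
E
python3 - <<'E'
from h import *
print(telemetry.get_obs())
for n in ("top","side","wrist"):
    C=cal(n); im=cams.read_camera(n); cv2.imwrite(f"pics/{n}0.png",im); print(n,C[0].round(1).tolist(),C[2].round(3).tolist(),C[3].round(3))
print(cams.calibration("wrist")["hand_eye"])
E
```

```text
{'time_s': 0.0, 'qpos': array([-74.07743563,  18.43937749,  -4.01635334,  83.17431178,
         1.29618133,  78.5394177 ,  -3.25890169]), 'joint_velocities': array([-0.03051175,  0.07611108,  0.0143548 ,  0.0408466 , -0.01644764,
        0.04925137, -0.03611699]), 'effort': array([ 2.99107887e-04, -4.91294360e+01, -4.03776057e-01, -3.12525129e+01,
       -6.39297534e-02,  4.35497565e-02,  1.52661114e-04]), 'tool_pos': array([0.16939512, 0.62697882, 0.22146319]), 'tool_rot': array([-1.79892203e+02,  6.54349856e-03,  1.64889292e+02]), 'force': array([-0.50262721, -0.31844845, -0.03460812]), 'wrist_torque': array([ 0.03258256, -0.01583974, -0.00300764]), 'grasp_force': 0.0, 'grip_width': 0.08709098188312392}
top [[613.9, 0.0, 325.8], [0.0, 613.9, 236.5], [0.0, 0.0, 1.0]] [-170.849, 0.21, -90.017] [0.274 0.02  1.621]
side [[499.1, 0.0, 309.9], [0.0, 499.1, 245.9], [0.0, 0.0, 1.0]] [-121.676, 0.433, -15.254] [ 0.243 -1.011  0.725]
wrist [[360.5, 0.0, 320.6], [0.0, 360.5, 241.3], [0.0, 0.0, 1.0]] [[0.26, 0.929, 0.264], [0.966, -0.249, -0.073], [-0.003, 0.274, -0.962]] [0.097 0.647 0.383]
[[ 1.05488612e-03 -9.61817201e-01 -2.73690626e-01  7.51081519e-02]
 [ 9.99999101e-01  1.24121993e-03 -5.07659017e-04 -1.85317842e-05]
 [ 8.27985435e-04 -2.73689844e-01  9.61817646e-01 -1.61306053e-01]
 [ 0.00000000e+00  0.00000000e+00  0.00000000e+00  1.00000000e+00]]
```

```bash
python3 - <<'E'
s=open('h.py').read()
s=s.replace('return K,d,np.array(c["rotation"],float),np','return K,d,R.from_euler("xyz",c["rotation"],degrees=True).as_matrix(),np').replace("    from scipy.spatial.transform import Rotation as R\n","").replace("import numpy","from scipy.spatial.transform import Rotation as R\nimport numpy",1)
open('h.py','w').write(s)
E
```

```text
(no output)
```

View pics/top0.png

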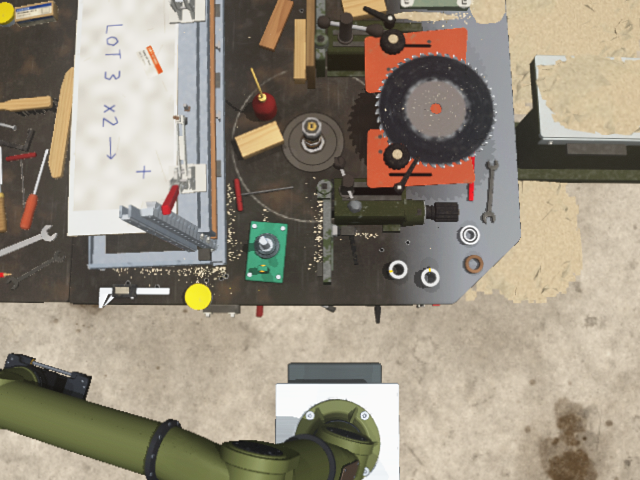

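View pics/side0.png

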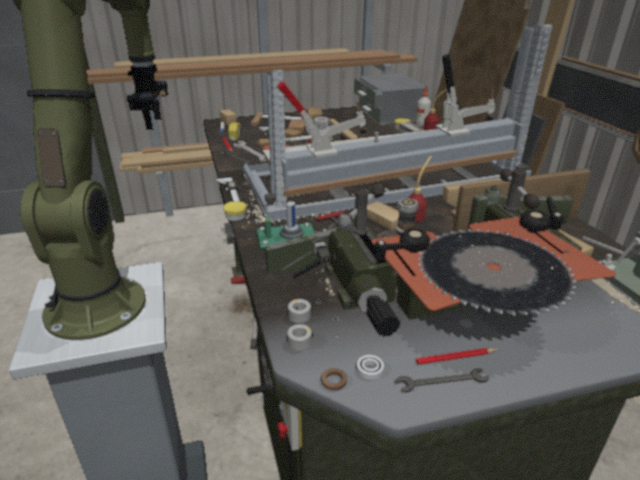

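```bash
python3 - <<'E'
from h import *
C=cal("top"); S=cal("side")
print("collars z.03",ray(C,[(398,269),(430,277)],.03).round(3).tolist())
print("shaft",ray(C,[(266,243)],.108).round(3), "post",ray(C,[(263,268)],.069).round(3),"bearing, ring",ray(C,[(470,235),(473,264)],.01).round(3).tolist())
print("fence",ray(C,[(323,181),(327,280),(337,200),(460,211),(420,222)],.1).round(3).tolist(), "key",ray(C,[(238,195)],0.01).round(3),ray(C,[(198,297)],0.03).round(3))
a=cv2.imread("pics/top0.png"); b=cv2.imread("pics/side0.png")
f=lambda i,x,y,w,h,s:cv2.resize(i[y:y+h,x:x+w],None,fx=s,fy=s,interpolation=cv2.INTER_CUBIC)
t=np.vstack([np.hstack([f(a,235,205,65,85,4.5)[:,:292],f(a,375,215,110,85,4.5)])[:380]])
u=f(b,245,195,160,45,5)[:220]; W=max(t.shape[1],u.shape[1])
p=lambda i:cv2.copyMakeBorder(i,0,0,0,W-i.shape[1],cv2.BORDER_CONSTANT)
cv2.imwrite("pics/c1.png",np.vstack([p(t),p(u)])[:600])
E
```

```text
collars z.03 [[0.444, -0.162, 0.03], [0.423, -0.246, 0.03]]
shaft [[0.501 0.175 0.108]] post [[0.443 0.186 0.069]] bearing, ring [[0.537, -0.36, 0.01], [0.459, -0.365, 0.01]]
fence [[0.662, 0.033, 0.1], [0.409, 0.023, 0.1], [0.612, -0.003, 0.1], [0.584, -0.315, 0.1], [0.556, -0.212, 0.1]] key [[0.647 0.263 0.01 ]] [[0.371 0.359 0.03 ]]
```

View pics/c1.png

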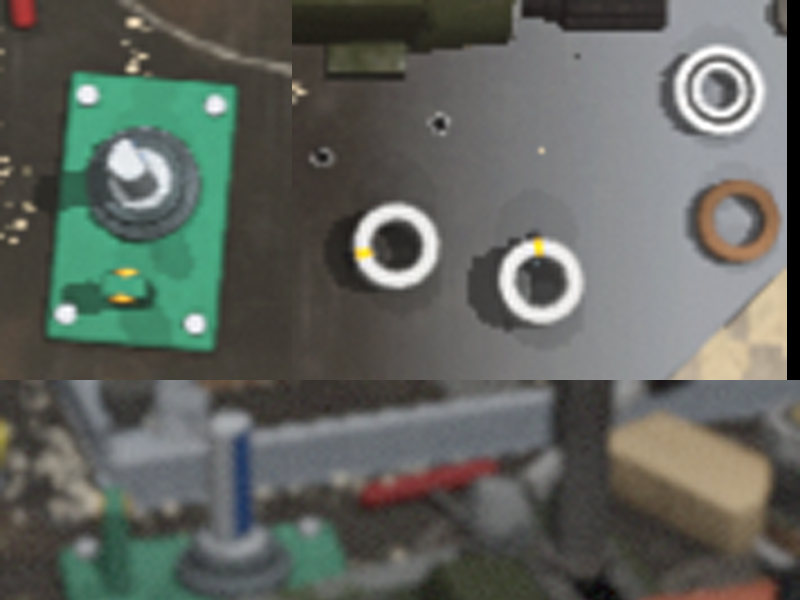

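The top view shows four ring-like candidates: grey collar A at (398,269), collar B at (430,277), the ball bearing at (470,235) and the brown ring at (473,264). I choose A, which is farthest left; the crop shows its yellow dash pointing left. The shaft top is near (264,240) and the post near (263,268). In the side crop, the blue flat is on the right side of the shaft.

```bash
cat >> h.py <<'E'
def tri(uv1,C1,uv2,C2):
    A=[];b=[]
    for uv,C in((uv1,C1),(uv2,C2)):
        a=C[3]; d=ray(C,[uv],0)[0]-a; d/=np.linalg.norm(d); M=np.eye(3)-np.outer(d,d); A.append(M);b.append(M@a)
    return np.linalg.lstsq(np.vstack(A),np.hstack(b),rcond=None)[0]
def go(x,y,z,yaw=None):
    "tool-axes shift (mm) and turn (rad) from the present pose; yaw = world angle of tool x"
    o=telemetry.get_obs(); Rm=R.from_euler("xyz",o["tool_rot"],degrees=True); w=np.array([x,y,z])-o["tool_pos"]
    y0=o["tool_rot"][2]; yaw=y0 if yaw is None else yaw
    t=-((yaw-y0+180)%360-180)
    print("pos",o["tool_pos"].round(4),"yaw",round(y0,2),"shift",(Rm.inv().apply(w)*1e3).round(1),"turn",round(np.radians(t),3),"after turn shift",((Rm*R.from_euler("z",t,degrees=True)).inv().apply(w)*1e3).round(1))
E
python3 - <<'E'
from h import *
C=cal("top"); S=cal("side")
p=tri((125,208),C,(278,75),S); print("railpost",p.round(3),proj(C,p),proj(S,p)); print(ray(C,[(215,262)],0))
p=tri((266-2,239),C,(232/5+245,195+(410-380)/5),S); print("shafttop",p.round(4),proj(C,p),proj(S,p))
for n,u,v in (("fence post",(324,187),(361,192)),): 
    p=tri(u,C,v,S); print(n,p.round(3),proj(C,p),proj(S,p))
# fence top heights along column in top view at left end
go(.42,.15,.25,110)
E
```

```text
railpost [0.537 0.442 0.388] [[125.36876852 205.83003776]] [[276.43074629  75.2914722 ]]
[[0.46608341 0.3218277  0.        ]]
shafttop [0.5104 0.1791 0.1167] [[264.03329528 238.78114877]] [[291.20091159 201.03667311]]
fence post [0.637 0.026 0.194] [[325.45418097 181.40352229]] [[355.42582845 193.22319815]]
pos [0.1694 0.6271 0.2217] yaw 164.89 shift [-366.3 -395.3  -27.7] turn 0.958 after turn shift [-534.1   72.3  -27.7]
```

```bash
python3 - <<'E'
import cv2
a=cv2.imread("pics/top0.png");b=cv2.imread("pics/side0.png")
f=lambda i,x,y,w,h,s:cv2.resize(i[y:y+h,x:x+w],None,fx=s,fy=s,interpolation=cv2.INTER_CUBIC)
cv2.imwrite("pics/c2.png",np.hstack([1]) if 0 else cv2.vconcat([f(a,80,170,400,135,2)[:,:800],f(b,220,60,200,82,4)]))
E
```

{"method": "arm_command", "body": {
  "series": "0 -38 -8 0 0;0 -38 -8 0 0;0 -38 -8 0 0;0 -38 -8 0 0;-34 -16 0 0 0;-34 -16 0 0 0;-34 -16 0 0 0;-34 -16 0 0 0;-34 -16 0 0 0;-34 -16 0 0 0;-34 -16 0 0 0;-34 -16 0 0 0;-34 -16 0 0 0;-34 -16 0 0 0;-34 -16 0 0 0;-34 -16 0 0 0;0 0 0 0 0;0 0 0 0 0",
  "squeeze": 20
}}

```text
time_s: 1.65
tool_pos: [0.4749, 0.1868, 0.2543]
tool_rot: [-180.0, -0.0, 164.6]
force: [-1.3, 1.4, -0.2]
grip_width: 0.0869
grasp_force: 0.0
```

```bash
python3 - <<'E'
from h import *
print(telemetry.get_obs()["qpos"].round(1))
W=cal("wrist"); im=cams.read_camera("wrist"); cv2.imwrite("pics/w1.png",im)
print(proj(W,[[.505,.177,.108],[.505,.177,.0],[.44,.186,.069]]).round(0).tolist())
E
```

```text
[-4.960e+01 -2.000e-01  2.520e+01  1.007e+02  1.000e-01  7.940e+01
  5.020e+01]
[[319.0, 262.0], [320.0, 232.0], [311.0, 184.0]]
```

View pics/w1.png

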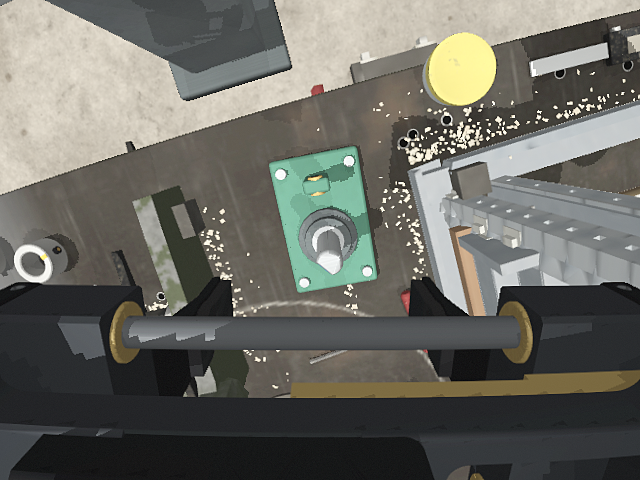

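The wrist picture shows the stand: shaft top at (328,263), post at (317,184), plate bolts at (280,174), (349,160), (305,283) and (367,271). The blue flat is hidden on the far side, as expected. Collar A is at (33,262), on the left.

```bash
python3 - <<'E'
from h import *
W=cal("wrist"); im=cv2.imread("pics/w1.png")
b=ray(W,[(280,174.5),(349,160.5),(305,283),(367,271.5)],.014)
print(b.round(4).tolist()); 
for i,j in((2,0),(3,1),(0,1),(2,3)):
    d=b[j]-b[i]; print(np.degrees(np.arctan2(d[1],d[0])).round(2),np.linalg.norm(d).round(4))
print("centre",b.mean(0).round(4),"post",ray(W,[(317,184)],.069).round(4),"shafttop",ray(W,[(328,263)],.108).round(4),"collar",ray(W,[(33,263)],.03).round(3))
T=cal("top"); print("top shaft",ray(T,[(235+125/4.5,205+157/4.5)],.108))
h=cv2.cvtColor(im,cv2.COLOR_BGR2HSV); m=cv2.inRange(h,(100,120,40),(130,255,255)); n,l,s,c=cv2.connectedComponentsWithStats(m); print([(s[i].tolist()) for i in range(1,n) if s[i,4]>15])
E
```

```text
[[0.4255, 0.1549, 0.014], [0.4307, 0.2321, 0.014], [0.5564, 0.1465, 0.014], [0.5615, 0.2216, 0.014]]
176.32 0.1311
175.42 0.1312
86.14 0.0773
86.1 0.0752
centre [0.4935 0.1888 0.014 ] post [[0.4401 0.1939 0.069 ]] shafttop [[0.5068 0.1863 0.108 ]] collar [[ 0.444 -0.156  0.03 ]]
top shaft [[0.50892542 0.1831303  0.108     ]]
[]
```

```bash
python3 -c "
from h import *
go(.5075,.185,.16,-136.7)"
```

```text
pos [0.4737 0.1886 0.2542] yaw 164.78 shift [-33.7   5.4  94.2] turn -1.021 after turn shift [-22.2 -25.9  94.2]
```

{"method": "arm_command", "body": {
  "series": "0 0 0 -0.114 0;0 0 0 -0.114 0;0 0 0 -0.114 0;0 0 0 -0.114 0;0 0 0 -0.114 0;0 0 0 -0.114 0;0 0 0 -0.114 0;0 0 0 -0.114 0;0 0 0 -0.109 0;-11 -13 18 0 0;-11 -13 18 0 0;0 0 29 0 0;0 0 29 0 0;0 0 0 0 0;0 0 0 0 0"
}}

```text
time_s: 2.95
tool_pos: [0.5056, 0.1862, 0.1595]
tool_rot: [179.9, -0.2, -136.5]
force: [-0.2, -0.4, 1.1]
grip_width: 0.087
grasp_force: 0.0
```

```bash
python3 - <<'E'
from h import *
o=telemetry.get_obs(); print(o["qpos"].round(1),o["tool_rot"].round(1))
W=cal("wrist"); im=cams.read_camera("wrist"); cv2.imwrite("pics/w2.png",im)
print(proj(W,[[.507,.186,.108],[.507,.186,.035]]).round(0).tolist())
go(.507,.185,.077,-136.7)
E
```

```text
[-47.7   7.5  26.8 104.5  -3.6  69.  113.7] [ 179.9   -0.2 -136.5]
[[318.0, 265.0], [319.0, 236.0]]
pos [0.5071 0.1866 0.1613] yaw -136.5 shift [ 1.2 -1.1 84.3] turn 0.004 after turn shift [ 1.1 -1.1 84.3]
```

View pics/w2.png

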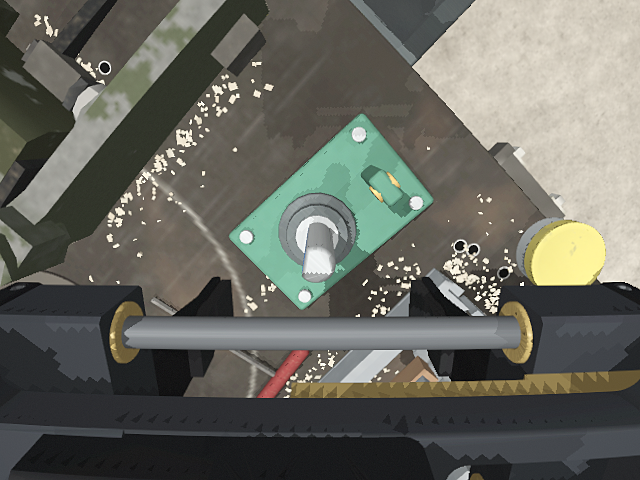

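The shaft top sits at (317,264), as predicted, centred between the fingers. The flat edge is on the left, so I descend and close.

{"method": "arm_command", "body": {
  "series": "0 0 28 0 0;0 0 28 0 0;0 0 28 0 0;0 0 0 0 0;0 0 0 0 255;0 0 0 0 255;0 0 0 0 255;0 0 0 0 255;0 0 0 0 255;0 0 0 0 255;0 0 0 0 255;0 0 0 0 255;0 0 0 0 255;0 0 0 0 255",
  "squeeze": 25
}}

```text
time_s: 4.17
tool_pos: [0.5075, 0.1852, 0.0765]
tool_rot: [180.0, -0.0, -136.6]
force: [0.2, -0.0, -0.5]
grip_width: 0.0284
grasp_force: 0.0
```

{"method": "arm_command", "body": {
  "series": "0 0 0 0 255;0 0 0 0 255;0 0 0 0 255;0 0 0 0 255;0 0 0 0 255"
}}

```text
time_s: 4.58
tool_pos: [0.507, 0.1857, 0.0765]
tool_rot: [179.9, -0.0, -136.6]
force: [-2.5, 1.4, 1.2]
grip_width: 0.0212
grasp_force: 24.5
```

{"method": "arm_command", "body": {
  "series": "0 0 0 0.1 255;0 0 0 0.12 255;0 0 0 0.12 255;0 0 0 0.12 255;0 0 0 0.12 255;0 0 0 0.12 255;0 0 0 0.12 255;0 0 0 0.12 255;0 0 0 0.12 255;0 0 0 0.12 255;0 0 0 0.12 255;0 0 0 0.12 255;0 0 0 0.12 255;0 0 0 0.12 255;0 0 0 0.12 255;0 0 0 0.12 255;0 0 0 0.12 255;0 0 0 0.12 255;0 0 0 0.12 255;0 0 0 0.12 255"
}}

```text
time_s: 6.25
tool_pos: [0.5109, 0.1867, 0.0766]
tool_rot: [179.5, -0.1, 86.7]
force: [9.9, 3.8, -12.0]
grip_width: 0.0206
grasp_force: 24.5
```

{"method": "arm_command", "body": {
  "series": "0 0 0 0.03 255;0 0 0 0 255;0 0 0 0 255;0 0 0 0 255;0 0 0 0 255"
}}

```text
time_s: 6.67
tool_pos: [0.5109, 0.1867, 0.0766]
tool_rot: [179.5, -0.1, 85.3]
force: [9.3, 4.4, -11.9]
grip_width: 0.0208
grasp_force: 24.8
```

```bash
python3 - <<'E'
from h import *
o=telemetry.get_obs(); print(o["qpos"].round(1),o["tool_rot"].round(1),o["grip_width"],o["wrist_torque"])
W=cal("wrist"); im=cams.read_camera("wrist"); cv2.imwrite("pics/w3.png",im)
E
```

```text
[-63.2  15.5  45.9 109.8 -12.8  59.5 -16.6] [ 1.795e+02 -1.000e-01  8.530e+01] 0.020792697048948556 [ 0.9989378  -1.76941402 -0.03805532]
```

View pics/w3.png

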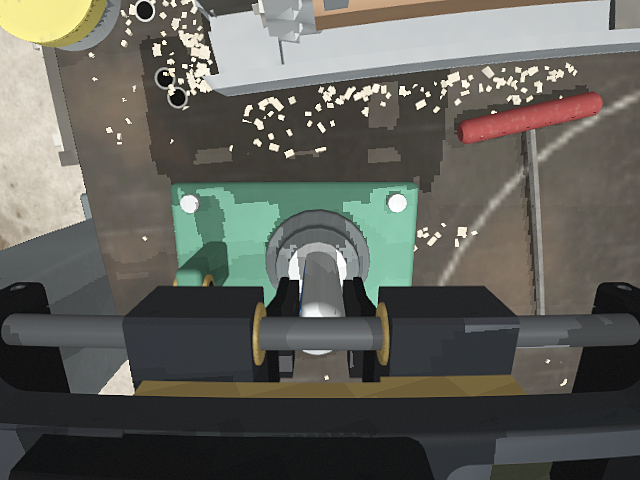

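The picture shows the plate edge level in the frame (bolts at (190,204) and (397,203)), so the pads are true to the stand. The 20.6 mm width confirms the flat is gripped. I release, rise and go over the fence to the collar.

{"method": "arm_command", "body": {
  "series": "0 0 0 0 0;0 0 0 0 0;0 0 0 0 0;0 0 0 0 0;0 0 -15 0 0;0 0 -35 0 0;0 0 -38 0 0;0 0 -38 0 0;0 0 -38 0 0;0 0 -28 0 0;0 0 0 0 0"
}}

```text
time_s: 7.63
tool_pos: [0.5107, 0.1858, 0.2749]
tool_rot: [179.5, -0.4, 85.3]
force: [1.0, -0.0, -0.0]
grip_width: 0.0837
grasp_force: 0.0
```

{"method": "arm_command", "body": {
  "series": "-35 -4 0 0 0;-35 -4 0 0 0;-35 -4 0 0 0;-35 -4 0 0 0;-35 -4 0 0 0;-35 -4 0 0 0;-35 -4 0 0 0;-35 -4 0 0 0;-35 -4 0 0 0;-35 -4 0 0 0;0 0 0 -0.12 0;0 0 0 -0.12 0;0 0 0 -0.11 0;0 0 0 0 0;0 0 0 0 0"
}}

```text
time_s: 8.88
tool_pos: [0.4387, -0.1604, 0.2682]
tool_rot: [-180.0, -0.0, 105.2]
force: [0.3, 0.1, -0.2]
grip_width: 0.0871
grasp_force: 0.0
```

```bash
python3 - <<'E'
from h import *
o=telemetry.get_obs(); print(o["qpos"].round(1),o["tool_rot"].round(1),o["tool_pos"])
W=cal("wrist"); im=cams.read_camera("wrist"); cv2.imwrite("pics/w4.png",im)
print(proj(W,[[.444,-.162,.03],[.423,-.246,.03]]).round(0).tolist())
E
```

```text
[-51.6 -16.   58.6 105.4  13.7  83.3  19.6] [-180.    -0.   105.2] [ 0.43869986 -0.16040146  0.26815116]
[[325.0, 211.0], [289.0, 274.0]]
```

View pics/w4.png

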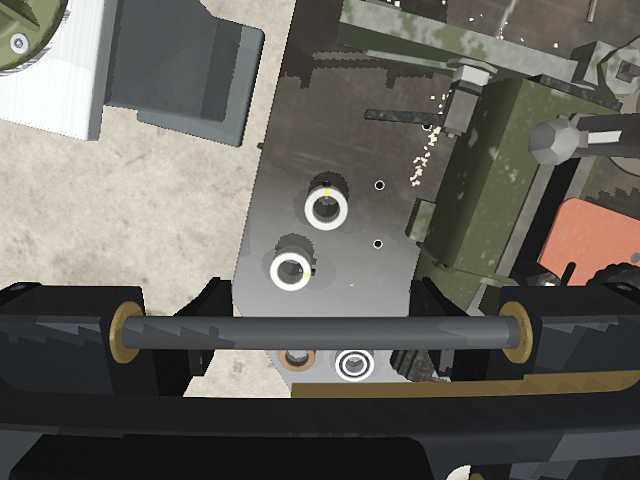

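The picture shows the wanted collar at (326,207) with its dash at (326,190), pointing up the image. Its screw lies along tool +x, so the fingers will close across it. The second collar is at (291,271).

```bash
cat > m.py <<'E'
from h import *
im=cv2.imread("pics/w4.png"); o=telemetry.get_obs(); W=cal("wrist")
r=im[170:240,290:365]; h=cv2.cvtColor(r,cv2.COLOR_BGR2HSV)
w=cv2.inRange(h,(0,0,215),(180,40,255)); y=cv2.inRange(h,(15,90,120),(35,255,255)); m=w|y
c=max(cv2.findContours(m,cv2.RETR_EXTERNAL,cv2.CHAIN_APPROX_NONE)[0],key=cv2.contourArea)
c=cv2.convexHull(c).reshape(-1,2)+[290,170]; P=ray(W,c,.03)
(cx,cy),rad=cv2.minEnclosingCircle(P[:,:2].astype(np.float32)); print("circle",cx,cy,rad, P[:,:2].min(0),P[:,:2].max(0))
ys,xs=np.nonzero(y); D=ray(W,[(xs.mean()+290,ys.mean()+170)],.03)[0]
print("dash",D,len(xs),np.degrees(np.arctan2(D[1]-cy,D[0]-cx)),np.hypot(D[1]-cy,D[0]-cx))
go(cx,cy,.06,np.degrees(np.arctan2(D[1]-cy,D[0]-cx)))
E
python3 m.py
```

```text
circle 0.4443731904029846 -0.15994210541248322 0.02362164296209812 [ 0.42090356 -0.18352262] [ 0.46769277 -0.1368635 ]
dash [ 0.4396862  -0.14052698  0.03      ] 35 103.57205507473775 0.019972856956770486
pos [ 0.4388 -0.1603  0.2682] yaw 105.18 shift [ -1.2   5.5 208.2] turn 0.028 after turn shift [ -1.    5.6 208.2]
```

```bash
python3 - <<'E'
from h import *
T=cal("top"); W=cal("wrist")
for uv in((385,213),(420,215)):
  for z in (0,.04,.08,.12,.16,.2):
    P=ray(T,[uv],z)[0]; q=proj(W,P)[0]; print(uv,z,P.round(3),q.round(0),"lower-line x",round(470-38*(q[1]-130)/135),"upper",round(520-55*(q[1]-85)/180), "tool-y dist",round((P[0]-.444)*.97+(P[1]+.16)*.242,3))
E
```

```text
(385, 213) 0 [ 0.599 -0.133  0.   ] [452. 217.] lower-line x 446 upper 480 tool-y dist 0.157
(385, 213) 0.04 [ 0.591 -0.13   0.04 ] [459. 219.] lower-line x 445 upper 479 tool-y dist 0.15
(385, 213) 0.08 [ 0.583 -0.126  0.08 ] [468. 222.] lower-line x 444 upper 478 tool-y dist 0.143
(385, 213) 0.12 [ 0.575 -0.122  0.12 ] [479. 226.] lower-line x 443 upper 477 tool-y dist 0.136
(385, 213) 0.16 [ 0.567 -0.118  0.16 ] [493. 230.] lower-line x 442 upper 476 tool-y dist 0.129
(385, 213) 0.2 [ 0.559 -0.114  0.2  ] [511. 237.] lower-line x 440 upper 474 tool-y dist 0.122
(420, 215) 0 [ 0.593 -0.228  0.   ] [422. 285.] lower-line x 426 upper 459 tool-y dist 0.128
(420, 215) 0.04 [ 0.585 -0.222  0.04 ] [427. 292.] lower-line x 424 upper 457 tool-y dist 0.122
(420, 215) 0.08 [ 0.577 -0.216  0.08 ] [433. 300.] lower-line x 422 upper 454 tool-y dist 0.116
(420, 215) 0.12 [ 0.57 -0.21  0.12] [440. 311.] lower-line x 419 upper 451 tool-y dist 0.11
(420, 215) 0.16 [ 0.562 -0.203  0.16 ] [448. 324.] lower-line x 415 upper 447 tool-y dist 0.104
(420, 215) 0.2 [ 0.554 -0.197  0.2  ] [460. 341.] lower-line x 411 upper 442 tool-y dist 0.097
```

{"method": "arm_command", "body": {
  "series": "0 5.5 15 0.025 60;0 0 35 0 60;0 0 38 0 60;0 0 38 0 60;0 0 38 0 60;0 0 20 0 60;0 0 0 0 60;0 0 0 0 60"
}}

```text
time_s: 9.6
tool_pos: [0.4434, -0.1594, 0.0841]
tool_rot: [-179.8, 0.1, 103.8]
force: [0.6, -0.3, -0.1]
grip_width: 0.0666
grasp_force: 0.0
```

```bash
sed -e 's#im=cv2.imread("pics/w4.png")#im=cams.read_camera("wrist");cv2.imwrite("pics/w5.png",im)#' m.py > m2.py; python3 - <<'E'
from h import *
o=telemetry.get_obs(); print(o["qpos"].round(1)); W=cal("wrist"); im=cams.read_camera("wrist"); cv2.imwrite("pics/w5.png",im)
print(proj(W,[[.4444,-.16,.03],[.4397,-.1405,.03]]).round(0))
h=cv2.cvtColor(im,cv2.COLOR_BGR2HSV); y=cv2.inRange(h,(15,90,120),(35,255,255)); y[280:]=0
n,l,s,c=cv2.connectedComponentsWithStats(y)
for i in range(1,n):
    if s[i,4]>30: print(s[i],c[i].round(1),ray(W,[c[i]],.03).round(4))
go(.4444,-.16,.005,103.6)
E
```

```text
[-49.1   6.1  69.3 118.8  -6.4  59.3  37.1]
[[323. 263.]
 [323. 232.]]
[319 227   8  12  96] [322.5 232.5] [[ 0.4396 -0.1407  0.03  ]]
pos [ 0.4448 -0.1594  0.0854] yaw 103.84 shift [-0.4 -0.6 80.4] turn 0.004 after turn shift [-0.4 -0.6 80.4]
```

View pics/w5.png

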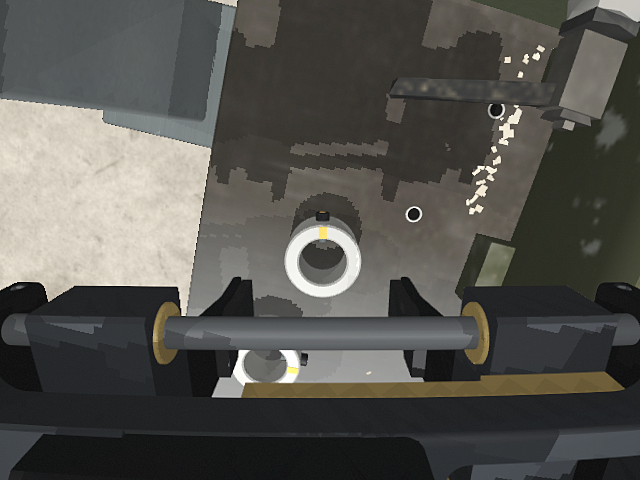

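The picture shows the collar at (322,262), dash at (322,232) and black screw at (322,216), centred between the half-open fingers. Joint 3 is near its limit, so I descend in smaller steps.

{"method": "arm_command", "body": {
  "series": "0 0 5 0 60;0 0 10 0 60;0 0 5 0 60"
}}

```text
time_s: 9.9
tool_pos: [0.4457, -0.1583, 0.0654]
tool_rot: [179.8, -0.1, 104.0]
force: [0.3, 0.2, -0.4]
grip_width: 0.0665
grasp_force: 0.0
```

```bash
python3 -c "
from h import *
print(telemetry.get_obs()['qpos'].round(2)); go(.4444,-.16,.005,103.6)"
```

```text
[-46.69   9.33  67.97 119.79 -10.52  56.99  40.73]
pos [ 0.4457 -0.1583  0.0654] yaw 103.96 shift [-1.4 -1.9 60.4] turn 0.006 after turn shift [-1.4 -1.9 60.4]
```

{"method": "arm_command", "body": {
  "series": "0 -1 15 0 60;0 0 20 0 60;0 0 15 0 60;0 0 10 0 60;0 0 0 0 60;0 0 0 0 60"
}}

```text
time_s: 10.4
tool_pos: [0.4439, -0.1591, 0.0052]
tool_rot: [180.0, -0.0, 103.9]
force: [0.3, 0.6, 0.1]
grip_width: 0.0666
grasp_force: 0.0
```

```bash
python3 -c "
from h import *
print(telemetry.get_obs()['qpos'].round(2)); go(.4444,-.16,.005,103.6)"
```

```text
[-39.01  17.8   61.87 122.35 -20.39  50.83  48.79]
pos [ 0.4439 -0.1591  0.0052] yaw 103.91 shift [-1.   0.3  0.2] turn 0.005 after turn shift [-1.   0.3  0.2]
```

{"method": "arm_command", "body": {
  "series": "-1 0 0 0 255;0 0 0 0 255;0 0 0 0 255;0 0 0 0 255;0 0 0 0 255;0 0 0 0 255;0 0 0 0 255;0 0 0 0 255;0 0 0 0 255",
  "squeeze": 35
}}

```text
time_s: 11.15
tool_pos: [0.4444, -0.1599, 0.0052]
tool_rot: [179.9, -0.0, 103.9]
force: [0.1, 1.0, 7.5]
grip_width: 0.0483
grasp_force: 35.0
```

{"method": "arm_command", "body": {
  "series": "0 0 -10 0 255;0 0 -20 0 255;0 0 -25 0 255;0 0 -25 0 255;0 0 -25 0 255;0 0 -25 0 255;0 0 -25 0 255;0 0 -25 0 255;0 0 -25 0 255;0 0 -25 0 255;0 0 -25 0 255;0 0 -10 0 255;0 0 0 0 255"
}}

```text
time_s: 12.23
tool_pos: [0.4445, -0.1603, 0.2709]
tool_rot: [179.8, 0.0, 103.9]
force: [0.5, 0.2, -3.1]
grip_width: 0.0479
grasp_force: 35.0
```

```bash
python3 -c "
from h import *
o=telemetry.get_obs();print(o['qpos'].round(2),o['grip_width'],o['grasp_force']); go(.5085,.184,.265,175.3)"
```

```text
[-48.44 -13.58  57.07 104.63  11.4   82.82  20.39] 0.04792194102820863 35.001045067596124
pos [ 0.4445 -0.1603  0.2709] yaw 103.92 shift [318.8 144.9   6.2] turn -1.246 after turn shift [-35.5 348.4   6.2]
```

{"method": "arm_command", "body": {
  "series": "29 13 0 0 255;29 13 0 0 255;29 13 0 0 255;29 13 0 0 255;29 13 0 0 255;29 13 0 0 255;29 13 0 0 255;29 13 0 0 255;29 13 0 0 255;29 13 0 0 255;29 13 0 0 255;0 2 0 0 255;0 0 0 0 255"
}}

```text
time_s: 13.32
tool_pos: [0.5064, 0.1863, 0.2663]
tool_rot: [-179.7, 0.2, 104.1]
force: [-0.1, -0.1, -3.4]
grip_width: 0.0483
grasp_force: 35.0
```

{"method": "arm_command", "body": {
  "series": "0 0 0 -0.11 255;0 0 0 -0.11 255;0 0 0 -0.11 255;0 0 0 -0.11 255;0 0 0 -0.11 255;0 0 0 -0.11 255;0 0 0 -0.11 255;0 0 0 -0.11 255;0 0 0 -0.11 255;0 0 0 -0.11 255;0 0 0 -0.11 255;0 0 0 -0.036 255;0 0 0 0 255;0 0 0 0 255"
}}

```text
time_s: 14.48
tool_pos: [0.5071, 0.183, 0.2683]
tool_rot: [-179.9, -0.1, 175.1]
force: [-0.4, -0.3, -4.1]
grip_width: 0.0478
grasp_force: 35.0
```

```bash
python3 - <<'E'
from h import *
o=telemetry.get_obs();print(o['qpos'].round(2),o['grip_width'],o['grasp_force']); go(.5085,.184,.20,175.3)
W=cal("wrist"); im=cams.read_camera("wrist"); cv2.imwrite("pics/w6.png",im)
t=o["tool_pos"]; print(proj(W,[[.5085,.184,.108],[.5085,.184,.035],[t[0],t[1],t[2]+.025],[t[0]-.024,t[1]+.002,t[2]+.01]]).round(0).tolist())
E
```

```text
[-58.26   3.63  37.56  96.07  -2.21  81.17  64.73] 0.04784521694794082 35.00091161010914
pos [0.5071 0.183  0.2683] yaw 175.14 shift [-1.4  1.2 68.3] turn -0.003 after turn shift [-1.4  1.2 68.3]
[[322.0, 226.0], [322.0, 211.0], [320.0, 324.0], [321.0, 259.0]]
```

View pics/w6.png

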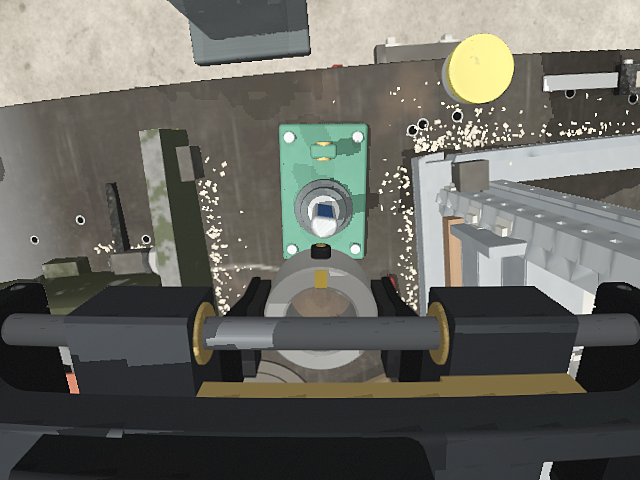

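The picture shows the collar held with its dash at (321,279) and screw at (320,250), in line with the post at (323,151). The shaft top is at (322,225), with the blue flat facing the post around (326,211).

```bash
python3 - <<'E'
from h import *
W=cal("wrist"); im=cv2.imread("pics/w6.png"); h=cv2.cvtColor(im,cv2.COLOR_BGR2HSV)
m=cv2.inRange(h,(100,80,30),(130,255,255)); sub=m[190:245,295:355]
for r in range(55):
    x=np.nonzero(sub[r])[0]
    if len(x): print(190+r,295+x.min(),295+x.max(),len(x))
g=cv2.cvtColor(im,cv2.COLOR_BGR2GRAY)
for r in range(212,240,2): print(r,g[r,302:346:2].tolist())
E
```

```text
204 318 322 5
205 318 328 11
206 318 331 14
207 318 331 14
208 318 331 14
209 318 331 14
210 318 331 14
211 318 331 14
212 318 331 14
213 318 332 15
214 318 332 15
215 318 332 15
216 321 332 12
217 327 333 6
212 [157, 154, 155, 255, 248, 186, 148, 126, 58, 60, 63, 62, 64, 65, 61, 88, 118, 185, 191, 102, 106, 106]
214 [154, 153, 152, 255, 251, 156, 142, 125, 52, 57, 60, 59, 64, 63, 61, 50, 121, 191, 195, 99, 105, 106]
216 [157, 154, 152, 114, 255, 153, 141, 154, 149, 124, 111, 95, 68, 72, 61, 50, 123, 190, 129, 102, 101, 102]
218 [135, 154, 153, 146, 255, 146, 188, 221, 198, 193, 164, 184, 174, 165, 152, 144, 125, 150, 103, 101, 98, 104]
220 [143, 154, 153, 153, 158, 182, 245, 237, 239, 246, 244, 240, 236, 229, 221, 217, 213, 101, 160, 161, 166, 72]
222 [144, 144, 153, 153, 140, 196, 251, 240, 240, 240, 238, 244, 241, 243, 250, 243, 245, 155, 155, 155, 127, 89]
224 [141, 141, 151, 153, 145, 203, 246, 250, 240, 238, 244, 240, 243, 249, 240, 247, 254, 178, 156, 158, 88, 139]
226 [147, 141, 142, 149, 148, 203, 244, 251, 238, 243, 240, 242, 249, 241, 248, 246, 250, 168, 155, 130, 133, 132]
228 [161, 143, 141, 141, 143, 180, 240, 246, 242, 241, 243, 248, 241, 246, 248, 243, 226, 143, 132, 133, 134, 93]
230 [170, 175, 142, 143, 143, 169, 207, 246, 244, 242, 247, 241, 247, 246, 225, 220, 214, 119, 132, 133, 140, 173]
232 [168, 168, 173, 142, 141, 135, 190, 221, 248, 248, 241, 248, 241, 229, 223, 218, 161, 128, 131, 175, 170, 170]
234 [169, 169, 170, 172, 174, 141, 137, 188, 245, 243, 248, 239, 230, 220, 216, 171, 122, 176, 173, 171, 169, 176]
236 [174, 170, 170, 171, 169, 170, 173, 161, 163, 251, 226, 211, 186, 161, 133, 175, 174, 170, 170, 170, 178, 176]
238 [174, 176, 170, 168, 168, 168, 169, 169, 170, 154, 146, 147, 142, 175, 174, 170, 171, 170, 170, 170, 176, 178]
```

```bash
python3 - <<'E'
from h import *
im=cv2.imread("pics/w3.png"); h=cv2.cvtColor(im,cv2.COLOR_BGR2HSV)
m=cv2.inRange(h,(100,70,25),(130,255,255)); m[:230]=0;m[370:]=0;m[:,:280]=0;m[:,365:]=0
for r in range(230,370,2):
    x=np.nonzero(m[r])[0]
    if len(x): print(r,x.min(),x.max(),len(x))
print(im[300,290:350:2].tolist())
# predicted projections while gripping, axis at (.5085,.184): edges of the painted strip for several joint values
C=cams.calibration("wrist"); T=np.eye(4); T[:3,:3]=R.from_euler("xyz",[179.5,-.1,85.3],degrees=True).as_matrix(); T[:3,3]=[.5109,.1867,.0766]; T=T@np.array(C["hand_eye"])
W=(np.array(C["K"]),np.array(C["dist"]),T[:3,:3],T[:3,3])
for j in (0,-4,-8,-12):
    a=np.radians(175.3+j); n=np.array([np.cos(a),np.sin(a),0]); t=np.array([n[1],-n[0],0])
    print(j,[proj(W,np.array([.5085,.184,z])+.008*n+s*t).round(1).tolist()[0] for z in (.05,.1) for s in (-.0096,0,.0096)])
print("sil z.1,.05",[proj(W,np.array([.5085,.184,z])+s*np.array([-.997,.08,0])).round(1).tolist()[0] for z in (.05,.1) for s in (-.0125,.0125)])
E
```

```text
260 305 305 1
262 305 305 1
264 305 305 1
268 304 304 1
270 304 304 1
272 304 304 1
274 303 304 2
276 303 303 1
278 303 303 1
280 303 303 1
282 303 303 1
284 302 303 2
286 302 302 1
288 302 302 1
290 302 302 1
292 302 302 1
294 301 302 2
296 301 301 1
298 300 301 2
300 300 301 2
302 300 301 2
304 299 301 3
306 299 300 2
308 299 300 2
310 299 300 2
312 299 300 2
314 298 300 3
316 298 299 2
[[31, 31, 32], [30, 29, 29], [29, 30, 29], [29, 29, 28], [20, 21, 21], [81, 54, 37], [95, 99, 99], [105, 105, 104], [103, 104, 103], [104, 104, 102], [104, 104, 102], [101, 103, 101], [101, 103, 99], [100, 101, 99], [103, 103, 101], [102, 103, 101], [106, 107, 104], [107, 106, 105], [104, 104, 102], [105, 106, 104], [107, 107, 105], [103, 105, 103], [103, 103, 102], [101, 104, 102], [102, 104, 102], [101, 102, 99], [108, 109, 107], [24, 23, 22], [29, 28, 30], [29, 29, 29]]
0 [[302.3, 299.2], [302.1, 283.5], [301.9, 267.4], [297.7, 347.9], [297.3, 328.3], [296.9, 308.0]]
-4 [[301.2, 298.3], [302.1, 282.6], [303.1, 266.5], [296.2, 346.7], [297.3, 327.2], [298.5, 306.8]]
-8 [[300.1, 297.3], [302.2, 281.7], [304.4, 265.7], [294.7, 345.5], [297.4, 326.0], [300.2, 305.8]]
-12 [[299.1, 296.2], [302.4, 280.8], [305.8, 264.9], [293.4, 344.1], [297.6, 324.8], [302.0, 304.8]]
sil z.1,.05 [[338.6, 283.4], [294.1, 283.6], [345.1, 328.1], [286.8, 328.4]]
```

The flat looks about 8° past square: edge slope in the picture, blue visible while gripped, and width slightly high. That is too close to the 0.15 rad limit to trust step 1. I'll put the collar back where it stood, true the shaft properly, and pick the collar up again.

{"method": "arm_command", "body": {
  "series": "0 0 0 0.11 255;0 0 0 0.11 255;0 0 0 0.11 255;0 0 0 0.11 255;0 0 0 0.11 255;0 0 0 0.11 255;0 0 0 0.11 255;0 0 0 0.11 255;0 0 0 0.11 255;0 0 0 0.11 255;0 0 0 0.11 255;0 0 0 0.036 255;0 0 0 0 255"
}}

```text
time_s: 15.62
tool_pos: [0.5074, 0.184, 0.2691]
tool_rot: [-180.0, 0.0, 103.8]
force: [-0.2, -0.3, -2.8]
grip_width: 0.048
grasp_force: 35.0
```

{"method": "arm_command", "body": {
  "series": "-29 -13 0 0 255;-29 -13 0 0 255;-29 -13 0 0 255;-29 -13 0 0 255;-29 -13 0 0 255;-29 -13 0 0 255;-29 -13 0 0 255;-29 -13 0 0 255;-29 -13 0 0 255;-29 -13 0 0 255;-29 -13 0 0 255;0 -2 0 0 255;0 0 0 0 255;0 0 0 0 255"
}}

```text
time_s: 16.78
tool_pos: [0.4435, -0.1597, 0.2694]
tool_rot: [180.0, -0.1, 103.9]
force: [0.5, 0.5, -3.2]
grip_width: 0.0481
grasp_force: 35.0
```

```bash
python3 - <<'E'
from h import *
o=telemetry.get_obs();print(o['qpos'].round(2),o['grip_width'],o['grasp_force']); go(.4444,-.16,.0052,103.9)
E
```

```text
[-47.2  -13.04  56.24 104.77  10.82  82.7   20.87] 0.04805382441757309 35.00113418518367
pos [ 0.4435 -0.1597  0.2694] yaw 103.92 shift [ -0.9   0.7 264.2] turn 0.0 after turn shift [ -0.9   0.7 264.2]
```

{"method": "arm_command", "body": {
  "series": "0 1 20 0 255;0 0 30 0 255;0 0 30 0 255;0 0 30 0 255;0 0 30 0 255;0 0 30 0 255;0 0 30 0 255;0 0 25 0 255;0 0 20 0 255;0 0 10 0 255;0 0 5 0 255;0 0 0 0 255;0 0 0 0 255"
}}

```text
time_s: 17.87
tool_pos: [0.4452, -0.1592, 0.0098]
tool_rot: [180.0, 0.0, 104.0]
force: [-0.2, -0.5, -3.5]
grip_width: 0.0481
grasp_force: 35.0
```

{"method": "arm_command", "body": {
  "series": "0 0 2.5 0 255;0 0 1.5 0 255;0 0 0 0 255;0 0 0 0 60;0 0 0 0 60;0 0 0 0 60;0 0 0 0 60"
}}

```text
time_s: 18.45
tool_pos: [0.4451, -0.1599, 0.006]
tool_rot: [179.9, 0.0, 103.9]
force: [-0.2, 0.5, -0.2]
grip_width: 0.0639
grasp_force: 0.0
```

{"method": "arm_command", "body": {
  "series": "0 0 -10 0 60;0 0 -20 0 60;0 0 -30 0 60;0 0 -30 0 60;0 0 -30 0 60;0 0 -30 0 60;0 0 -30 0 60;0 0 -30 0 60;0 0 -30 0 60;0 0 -25 0 60;0 0 0 0 60"
}}

```text
time_s: 19.37
tool_pos: [0.4472, -0.1606, 0.2754]
tool_rot: [179.5, 0.0, 103.9]
force: [0.2, -0.7, 0.8]
grip_width: 0.0663
grasp_force: 0.0
```

```bash
sed 's/w4.png/w7.png/' m.py > m3.py; python3 - <<'E'
from h import *
print(telemetry.get_obs()["qpos"].round(1))
cv2.imwrite("pics/w7.png",cams.read_camera("wrist"))
E
python3 m3.py; python3 -c "
from h import *
go(.5085,.184,.22,85.3)"
```

```text
[-48.7 -13.6  57.2 104.1  11.4  83.   20.4]
circle 0.4427608847618103 -0.15919607877731323 0.023517172783613205 [ 0.41951112 -0.18252109] [ 0.46606553 -0.13601864]
dash [ 0.43766819 -0.13993959  0.03      ] 28 104.81364395566361 0.019918532891618553
pos [ 0.4461 -0.1604  0.273 ] yaw 103.89 shift [  2.   -4.2 212.9] turn -0.016 after turn shift [  2.   -4.1 212.9]
pos [ 0.4461 -0.1604  0.273 ] yaw 103.89 shift [319.3 142.9  53.7] turn 0.325 after turn shift [348.2  33.7  53.7]
```

{"method": "arm_command", "body": {
  "series": "29 13 0 0 60;29 13 0 0 60;29 13 0 0 60;29 13 0 0 60;29 13 0 0 60;29 13 0 0 60;29 13 0 0 60;29 13 0 0 60;29 13 0 0 60;29 13 0 0 60;29 13 0 0 60;0 0 0 0 60"
}}

```text
time_s: 20.42
tool_pos: [0.5053, 0.1918, 0.2682]
tool_rot: [-179.9, -0.0, 104.4]
force: [-1.1, 0.9, -0.1]
grip_width: 0.0665
grasp_force: 0.0
```

{"method": "arm_command", "body": {
  "series": "0 0 0 -0.11 0;0 0 0 -0.11 0;0 0 0 -0.11 0;0 0 0 -0.11 0;0 0 0 -0.11 0;0 0 0 -0.11 0;0 0 0 -0.11 0;0 0 0 -0.11 0;0 0 0 -0.11 0;0 0 0 -0.11 0;0 0 0 -0.11 0;0 0 0 -0.036 0;0 0 35 0 0;0 0 35 0 0;0 0 35 0 0;0 0 0 0 0;0 0 0 0 0"
}}

```text
time_s: 21.83
tool_pos: [0.505, 0.183, 0.1638]
tool_rot: [-179.8, -0.2, 175.3]
force: [1.6, 0.1, 0.8]
grip_width: 0.0868
grasp_force: 0.0
```

```bash
cat > f.py <<'E'
from h import *
import sys
o=telemetry.get_obs(); print(o["tool_pos"].round(4),o["tool_rot"].round(1),o["qpos"].round(1))
W=cal("wrist"); im=cams.read_camera("wrist"); cv2.imwrite(sys.argv[1],im)
h=cv2.cvtColor(im,cv2.COLOR_BGR2HSV); m=cv2.inRange(h,(100,80,30),(130,255,255))
cx,cy=proj(W,[.5085,.184,.108])[0].astype(int); print("pred top",cx,cy); k=np.zeros_like(m); k[cy-60:cy+50,cx-50:cx+50]=255; m&=k
n,l,s,c=cv2.connectedComponentsWithStats(m); i=1+s[1:,4].argmax(); print(s[i]); m=(l==i)
xs=np.arange(s[i,0]+2,s[i,0]+s[i,2]-2); lo=[(x,np.nonzero(m[:,x])[0].max()+.5) for x in xs]; 
P=ray(W,lo,.108); v,u,x0,y0=cv2.fitLine(P[:,:2].astype(np.float32),cv2.DIST_HUBER,0,1e-4,1e-4).ravel()
a=np.degrees(np.arctan2(u,v)); print("edge px",lo[::3],"flat normal",(a+90)%180, "edge mid",P.mean(0).round(4), "width mm",np.linalg.norm(P[-1]-P[0])*1e3)
for r in range(s[i,1],s[i,1]+s[i,3],3): q=np.nonzero(m[r])[0]; print(r,q.min(),q.max(),end="; ")
E
python3 f.py pics/w8.png
```

```text
[0.505  0.183  0.1638] [-179.8   -0.2  175.3] [-57.7   7.7  38.  104.7  -5.   69.6  67.1]
pred top 322 266
[316 228  23  27 496]
edge px [(np.int64(318), np.float64(251.5)), (np.int64(321), np.float64(252.5)), (np.int64(324), np.float64(252.5)), (np.int64(327), np.float64(253.5)), (np.int64(330), np.float64(253.5)), (np.int64(333), np.float64(254.5)), (np.int64(336), np.float64(254.5))] flat normal 166.35336 edge mid [0.4996 0.1873 0.108 ] width mm 11.553022381144807
228 317 320; 231 317 335; 234 317 335; 237 317 335; 240 317 336; 243 317 336; 246 316 337; 249 316 337; 252 319 337;
```

{"method": "arm_command", "body": {
  "series": "0 0 0 0.12 0;0 0 0 0.12 0;0 0 0 0.12 0;0 0 0 0.12 0;0 0 0 0.12 0;0 0 0 0.12 0;0 0 0 0.12 0;0 0 0 0.12 0;0 0 0 0.12 0;0 0 0 0.12 0;0 0 0 0.12 0;0 0 0 0.12 0;0 0 0 0.12 0;0 0 0 0.12 0;0 0 0 0.045 0;0 0 0 0 0;0 0 0 0 0"
}}

```text
time_s: 23.3
tool_pos: [0.5079, 0.1848, 0.1677]
tool_rot: [179.9, -0.2, 76.6]
force: [-0.0, 0.1, 0.0]
grip_width: 0.0873
grasp_force: 0.0
```

```bash
python3 -c "
from h import *
print(telemetry.get_obs()['qpos'].round(1));go(.510,.184,.077,76.4)"
```

```text
[-65.5   8.3  46.8 104.6  -6.5  69.6 -30.2]
pos [0.5079 0.1848 0.1677] yaw 76.57 shift [-0.5  2.  90.7] turn 0.003 after turn shift [-0.5  2.  90.7]
```

{"method": "arm_command", "body": {
  "series": "0 2 30 0 60;0 0 30 0 60;0 0 30 0 60;0 0 0 0 255;0 0 0 0 255;0 0 0 0 255;0 0 0 0 255;0 0 0 0 255;0 0 0 0 255;0 0 0 0 255;0 0 0 0 255;0 0 0 0 255;0 0 0 0 255;0 0 0 0 255;0 0 0 0 255;0 0 0 0 255;0 0 0 0 255;0 0 0 0 255",
  "squeeze": 50
}}

```text
time_s: 24.8
tool_pos: [0.5108, 0.1836, 0.0764]
tool_rot: [179.7, -0.1, 76.4]
force: [5.1, -0.5, -1.9]
grip_width: 0.02
grasp_force: 50.0
```

```bash
python3 -c "
from h import *
o=telemetry.get_obs();print(o['qpos'].round(1),o['grip_width'],o['grasp_force'],o['wrist_torque'].round(2));go(.510,.184,.077,85.2)"
```

```text
[-62.6  15.4  45.5 109.8 -12.6  59.6 -25.3] 0.02004707741650629 50.027663705611346 [-0.14 -0.75  0.02]
pos [0.5108 0.1836 0.0764] yaw 76.45 shift [ 0.2 -0.9 -0.6] turn -0.153 after turn shift [ 0.3 -0.8 -0.6]
```

{"method": "arm_command", "body": {
  "series": "0 1 0 0 255;0 0 0 -0.08 255;0 0 0 -0.075 255;0 0 0 0 255;0 0 0 0 255;0 0 0 0 255;0 0 0 0 255;0 0 0 0 255"
}}

```text
time_s: 25.47
tool_pos: [0.5111, 0.1839, 0.0763]
tool_rot: [179.8, -0.1, 85.2]
force: [5.0, 1.3, 1.6]
grip_width: 0.0199
grasp_force: 50.0
```

{"method": "arm_command", "body": {
  "series": "0 0 0 0 0;0 0 0 0 0;0 0 0 0 0;0 0 0 0 0;0 0 -15 0 0;0 0 -35 0 0;0 0 -38 0 0;0 0 -38 0 0;0 0 -38 0 0;0 0 -28 0 0;0 0 0 0 0"
}}

```text
time_s: 26.38
tool_pos: [0.512, 0.1844, 0.2735]
tool_rot: [179.6, -0.4, 85.3]
force: [1.1, 0.4, -0.7]
grip_width: 0.0831
grasp_force: 0.0
```

```bash
python3 - <<'E'
from h import *
o=telemetry.get_obs();print(o['qpos'].round(1),o['tool_rot'].round(1))
W=cal("wrist"); im=cams.read_camera("wrist"); cv2.imwrite("pics/w9.png",im)
h=cv2.cvtColor(im,cv2.COLOR_BGR2HSV); m=cv2.inRange(h,(100,80,30),(130,255,255)); cx,cy=proj(W,[.5085,.184,.09])[0].astype(int)
print("blue",(m[cy-40:cy+30,cx-30:cx+30]>0).sum())
g=cv2.inRange(h,(70,80,60),(90,255,255)); c=max(cv2.findContours(g,cv2.RETR_EXTERNAL,cv2.CHAIN_APPROX_NONE)[0],key=cv2.contourArea)
P=ray(W,cv2.convexHull(c).reshape(-1,2),.012)[:,:2]; print("plate",cv2.minAreaRect((P*1000).astype(np.float32)))
go(.4444,-.16,.27,103.9)
E
```

```text
[-65.7   3.9  45.8  95.6  -3.   81.1 -24.2] [179.6  -0.4  85.3]
blue 1
plate ((494.4554443359375, 187.1898193359375), (97.26167297363281, 157.94720458984375), 85.29505157470703)
pos [0.5108 0.184  0.2705] yaw 85.35 shift [-348.3  -38.2   -1. ] turn -0.324 after turn shift [-318.  -147.1   -1. ]
```

{"method": "arm_command", "body": {
  "series": "-35 -4 0 0 60;-35 -4 0 0 60;-35 -4 0 0 60;-35 -4 0 0 60;-35 -4 0 0 60;-35 -4 0 0 60;-35 -4 0 0 60;-35 -4 0 0 60;-35 -4 0 0 60;-33 -2 0 0 60;0 0 0 -0.12 60;0 0 0 -0.12 60;0 0 0 -0.084 60;0 0 0 0 60;0 0 0 0 60"
}}

```text
time_s: 27.68
tool_pos: [0.4427, -0.1598, 0.2665]
tool_rot: [-179.9, -0.0, 103.8]
force: [0.5, 0.5, 0.1]
grip_width: 0.0664
grasp_force: 0.0
```

```bash
python3 - <<'E'
from h import *
print(telemetry.get_obs()["qpos"].round(1))
cv2.imwrite("pics/w7.png",cams.read_camera("wrist"))
E
python3 m3.py; python3 -c "
from h import *
go(.4445,-.16,.0055,103.9)"
```

```text
[-52.9 -15.5  60.  105.1  13.5  83.1  18.3]
circle 0.44524022936820984 -0.15985910594463348 0.023698164150118828 [ 0.42169818 -0.18342575] [ 0.46880067 -0.13662137]
dash [ 0.44038859 -0.14046878  0.03      ] 34 104.0475347335079 0.01998807258485453
pos [ 0.4429 -0.1598  0.2667] yaw 103.81 shift [ -0.7   2.6 206.7] turn -0.004 after turn shift [ -0.7   2.6 206.7]
pos [ 0.4429 -0.1598  0.2667] yaw 103.81 shift [ -0.6   1.9 261.2] turn -0.002 after turn shift [ -0.7   1.9 261.2]
```

{"method": "arm_command", "body": {
  "series": "0 2 20 0 60;0 0 30 0 60;0 0 30 0 60;0 0 30 0 60;0 0 30 0 60;0 0 25 0 60;0 0 25 0 60;0 0 25 0 60;0 0 20 0 60;0 0 15 0 60;0 0 8 0 60;0 0 0 0 60;0 0 0 0 60"
}}

```text
time_s: 28.82
tool_pos: [0.4453, -0.16, 0.0096]
tool_rot: [-180.0, 0.0, 103.9]
force: [0.9, -0.4, -0.3]
grip_width: 0.0663
grasp_force: 0.0
```

```bash
python3 -c "
from h import *
print(telemetry.get_obs()['qpos'].round(1));go(.4447,-.16,.0055,103.9)"
```

```text
[-39.7  17.8  62.7 121.9 -20.3  51.5  48.7]
pos [ 0.4453 -0.16    0.0096] yaw 103.87 shift [ 0.1 -0.6  4.1] turn -0.001 after turn shift [ 0.1 -0.6  4.1]
```

{"method": "arm_command", "body": {
  "series": "0 0 3 0 60;0 0 1 0 60;0 0 0 0 255;0 0 0 0 255;0 0 0 0 255;0 0 0 0 255;0 0 0 0 255;0 0 0 0 255;0 0 0 0 255;0 0 0 0 255",
  "squeeze": 35
}}

```text
time_s: 29.65
tool_pos: [0.4456, -0.1597, 0.0058]
tool_rot: [180.0, -0.0, 103.9]
force: [-1.8, 0.6, 5.5]
grip_width: 0.0481
grasp_force: 35.0
```

{"method": "arm_command", "body": {
  "series": "0 0 0 0 255;0 0 -10 0 255;0 0 -20 0 255;0 0 -25 0 255;0 0 -25 0 255;0 0 -25 0 255;0 0 -25 0 255;0 0 -25 0 255;0 0 -25 0 255;0 0 -25 0 255;0 0 -25 0 255;0 0 -25 0 255;0 0 -10 0 255;0 0 0 0 255"
}}

```text
time_s: 30.82
tool_pos: [0.4465, -0.16, 0.2719]
tool_rot: [179.8, 0.0, 103.9]
force: [0.0, -0.4, -3.4]
grip_width: 0.0481
grasp_force: 35.0
```

```bash
python3 -c "
from h import *
o=telemetry.get_obs();print(o['qpos'].round(1),o['grip_width'],o['grasp_force']);go(.5085,.1845,.27,175.3)"
```

```text
[-48.9 -13.4  57.5 104.3  11.3  82.9  20.4] 0.04812551255340449 35.00313186792482
pos [ 0.4465 -0.16    0.2719] yaw 103.92 shift [319.5 143.    2.2] turn -1.246 after turn shift [-33.5 348.4   2.2]
```

{"method": "arm_command", "body": {
  "series": "29 13 0 0 255;29 13 0 0 255;29 13 0 0 255;29 13 0 0 255;29 13 0 0 255;29 13 0 0 255;29 13 0 0 255;29 13 0 0 255;29 13 0 0 255;29 13 0 0 255;29 13 0 0 255;0 0 0 0 255"
}}

```text
time_s: 31.82
tool_pos: [0.5057, 0.1924, 0.2669]
tool_rot: [-179.8, -0.0, 104.5]
force: [-0.9, 0.8, -3.4]
grip_width: 0.0481
grasp_force: 35.0
```

{"method": "arm_command", "body": {
  "series": "0 0 0 -0.11 255;0 0 0 -0.11 255;0 0 0 -0.11 255;0 0 0 -0.11 255;0 0 0 -0.11 255;0 0 0 -0.11 255;0 0 0 -0.11 255;0 0 0 -0.11 255;0 0 0 -0.11 255;0 0 0 -0.11 255;0 0 0 -0.11 255;0 0 0 -0.036 255;0 0 35 0 255;0 0 35 0 255;0 0 25 0 255;0 0 0 0 255;0 0 0 0 255"
}}

```text
time_s: 33.23
tool_pos: [0.5057, 0.183, 0.173]
tool_rot: [-179.8, -0.2, 175.3]
force: [0.4, -0.7, -2.1]
grip_width: 0.0482
grasp_force: 35.0
```

```bash
python3 f.py pics/w10.png; python3 - <<'E'
from h import *
W=cal("wrist"); o=telemetry.get_obs(); im=cv2.imread("pics/w10.png"); h=cv2.cvtColor(im,cv2.COLOR_BGR2HSV)
# collar dash in tool frame (collar top at TCP+25 mm)
y=cv2.inRange(h,(15,90,60),(35,255,255)); y[:240]=0; y[310:]=0; y[:,:280]=0; y[:,365:]=0
n,l,s,c=cv2.connectedComponentsWithStats(y); i=1+s[1:,4].argmax(); z=o["tool_pos"][2]+.0245
D=ray(W,[c[i]],z)[0]; print("dash",c[i],s[i]); v=D-o["tool_pos"]; print("dash dir",np.degrees(np.arctan2(v[1],v[0])),np.hypot(v[0],v[1]))
# shaft top disc
g=cv2.inRange(h,(0,0,190),(180,50,255)); cx,cy=proj(W,[.5085,.184,.108])[0].astype(int); k=np.zeros_like(g); k[cy-12:cy+14,cx-25:cx+25]=255
m=cv2.morphologyEx(g&k,cv2.MORPH_OPEN,np.ones((3,3))); n,l,s,c=cv2.connectedComponentsWithStats(m); i=1+s[1:,4].argmax(); print("disc",s[i],c[i],ray(W,[c[i]],.108).round(4))
go(.5085,.184,.12,175.3)
E
```

```text
[0.5057 0.183  0.173 ] [-179.8   -0.2  175.3] [-57.9   7.4  38.2 103.9  -4.7  70.7  66.9]
pred top 322 261
[315 226  21  22 349]
edge px [(np.int64(317), np.float64(241.5)), (np.int64(320), np.float64(241.5)), (np.int64(323), np.float64(241.5)), (np.int64(326), np.float64(242.5)), (np.int64(329), np.float64(243.5)), (np.int64(332), np.float64(247.5))] flat normal 151.31412 edge mid [0.4962 0.1864 0.108 ] width mm 11.248192597626325
226 316 333; 229 316 333; 232 315 333; 235 315 334; 238 315 334; 241 315 335; 244 330 335; 247 332 335; dash [320.47004608 277.46543779] [314 269  13  18 217]
dash dir 175.32783972681048 0.020910708033825366Traceback (most recent call last):
  File "<stdin>", line 9, in <module>
ValueError: attempt to get argmax of an empty sequence
```

View pics/w10.png

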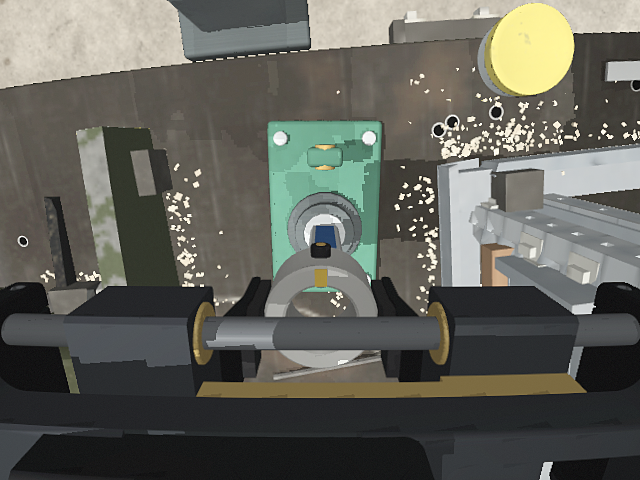

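The picture shows the flat square to the post: the blue strip's far edge is level at row 226, columns 316–333. The screw (320,248) and dash (320,277) line up with the post at (324,157). The shaft and plate sit about 4 px to the right, so I shift about 2–3 mm along +y while lowering to just above the shaft.

{"method": "arm_command", "body": {
  "series": "-2.5 2.3 20 0 255;0 0 20 0 255;0 0 13 0 255;0 0 0 0 255;0 0 0 0 255;0 0 0 0 255"
}}

```text
time_s: 33.78
tool_pos: [0.5116, 0.1869, 0.1246]
tool_rot: [179.9, 0.2, 175.3]
force: [-0.0, 0.6, -3.0]
grip_width: 0.048
grasp_force: 35.0
```

```bash
python3 - <<'E'
from h import *
for k in range(3):
    W=cal("wrist"); go(.5085,.185,.05,175.3); im=cams.read_camera("wrist")
cv2.imwrite("pics/w11.png",im); h=cv2.cvtColor(im,cv2.COLOR_BGR2HSV)
b=cv2.inRange(h,(100,80,30),(130,255,255)); b[:150]=0;b[300:]=0;b[:,:270]=0;b[:,370:]=0
for r in range(150,300,4):
    q=np.nonzero(b[r])[0]
    if len(q)>3: print(r,q.min(),q.max(),end="; ")
g=cv2.cvtColor(im,cv2.COLOR_BGR2GRAY)
k=cv2.inRange(g,0,45); k[:200]=0;k[280:]=0;k[:,:290]=0;k[:,350:]=0; n,l,s,c=cv2.connectedComponentsWithStats(k); i=1+s[1:,4].argmax(); print("\nscrew",s[i],c[i])
print("pred shaft z=.108 strip mid, z=.05",proj(W,[[.5005,.1847,.1],[.5005,.1847,.05]]).round(1).tolist(), "post",proj(W,[[.4427,.1894,.069]]).round(1))
gr=cv2.inRange(h,(70,80,60),(90,255,255))
for r in range(100,215,10):
    q=np.nonzero(gr[r])[0]
    if len(q): print(r,q.min(),q.max(),end="; ")
E
```

```text
pos [0.5116 0.1869 0.1246] yaw 175.31 shift [ 3.2 -2.3 74.6] turn 0.0 after turn shift [ 3.2 -2.3 74.6]
pos [0.5116 0.1869 0.1246] yaw 175.32 shift [ 3.2 -2.3 74.6] turn 0.0 after turn shift [ 3.2 -2.3 74.6]
pos [0.5115 0.1869 0.1244] yaw 175.32 shift [ 3.  -2.3 74.4] turn 0.0 after turn shift [ 3.  -2.3 74.4]
234 308 328; 238 307 328; 242 307 329; 246 306 310; 
screw [311 242  20  16 258] [320.39147287 250.48062016]
pred shaft z=.108 strip mid, z=.05 [[314.9, 261.6], [316.0, 237.3]] post [[315.3 150.3]]
110 252 384; 120 251 385; 130 251 385; 140 252 384; 150 252 384; 160 253 383; 170 253 383; 180 254 382; 190 254 382; 200 255 382; 210 255 381;
```

{"method": "arm_command", "body": {
  "series": "3 -1.8 0 0 255;0 0 0 0 255;0 0 0 0 255;0 0 0 0 255"
}}

```text
time_s: 34.27
tool_pos: [0.507, 0.1849, 0.1227]
tool_rot: [180.0, 0.0, 175.3]
force: [-0.1, 0.0, -2.4]
grip_width: 0.0479
grasp_force: 35.0
```

```bash
cat > c.py <<'E'
from h import *
W=cal("wrist"); go(.5085,.185,.0517,175.3); o=telemetry.get_obs(); print(o["force"].round(1),o["wrist_torque"].round(2),o["grip_width"],o["tool_rot"].round(2))
im=cams.read_camera("wrist"); h=cv2.cvtColor(im,cv2.COLOR_BGR2HSV)
gr=cv2.inRange(h,(70,80,60),(90,255,255)); rows=[np.nonzero(gr[r])[0] for r in range(110,211,10)]
print("plate centre col",np.mean([(q.min()+q.max())/2 for q in rows if len(q)]))
b=cv2.inRange(h,(100,80,30),(130,255,255)); b[:150]=0;b[300:]=0;b[:,:270]=0;b[:,370:]=0
for r in range(150,300,3):
    q=np.nonzero(b[r])[0]
    if len(q)>3: print(r,q.min(),q.max(),end="; ")
E
python3 c.py
```

```text
pos [0.507  0.1849 0.1227] yaw 175.31 shift [-1.4  0.2 71. ] turn 0.0 after turn shift [-1.4  0.2 71. ]
[-0.1  0.  -2.4] [0.01 0.03 0.06] 0.04792192441053229 [1.7998e+02 1.0000e-02 1.7531e+02]
plate centre col 321.5
240 311 332; 243 311 332;
```

{"method": "arm_command", "body": {
  "series": "-1 0.4 0 0 255;0 0 0 0 255;0 0 3 0 255;0 0 3 0 255;0 0 3 0 255;0 0 3 0 255;0 0 3 0 255;0 0 0 0 255"
}}

```text
time_s: 34.98
tool_pos: [0.5079, 0.185, 0.1068]
tool_rot: [-180.0, -0.0, 175.3]
force: [-0.2, -0.4, -2.4]
grip_width: 0.0481
grasp_force: 35.0
```

```bash
python3 c.py
```

```text
pos [0.5079 0.185  0.1068] yaw 175.31 shift [-0.6  0.1 55.1] turn 0.0 after turn shift [-0.6  0.1 55.1]
[-0.2 -0.4 -2.4] [ 0.03 -0.09  0.02] 0.048094216819405976 [-1.7997e+02 -2.0000e-02  1.7531e+02]
plate centre col 321.25
```

{"method": "arm_command", "body": {
  "series": "-0.5 0 3 0 255;0 0 3 0 255;0 0 3 0 255;0 0 3 0 255;0 0 3 0 255;0 0 3 0 255;0 0 0 0 255"
}}

```text
time_s: 35.62
tool_pos: [0.5081, 0.1849, 0.0888]
tool_rot: [-180.0, -0.0, 175.3]
force: [0.0, 0.0, -3.7]
grip_width: 0.048
grasp_force: 35.0
```

```bash
python3 c.py
```

```text
pos [0.5081 0.1849 0.0888] yaw 175.32 shift [-0.4  0.2 37.1] turn 0.0 after turn shift [-0.4  0.2 37.1]
[ 0.   0.  -3.7] [ 0.01 -0.06 -0.01] 0.048003442967799674 [-1.7996e+02 -5.0000e-02  1.7532e+02]
plate centre col 321.5
288 310 332; 291 306 338; 294 306 338; 297 306 338;
```

Nothing is touching with the nose already below the shaft top, so the fit is good. I continue down the remaining 37 mm.

{"method": "arm_command", "body": {
  "series": "0 0 3 0 255;0 0 4 0 255;0 0 4 0 255;0 0 4 0 255;0 0 4 0 255;0 0 4 0 255;0 0 4 0 255;0 0 4 0 255;0 0 3 0 255;0 0 2 0 255;0 0 1 0 255;0 0 0 0 255;0 0 0 0 255;0 0 0 0 255;0 0 0 0 255"
}}

```text
time_s: 36.92
tool_pos: [0.5087, 0.1852, 0.0528]
tool_rot: [180.0, 0.0, 175.3]
force: [0.5, 0.6, -3.0]
grip_width: 0.0483
grasp_force: 35.0
```

```bash
python3 c.py; python3 - <<'E'
from h import *
im=cams.read_camera("wrist"); cv2.imwrite("pics/w12.png",im); W=cal("wrist"); h=cv2.cvtColor(im,cv2.COLOR_BGR2HSV)
y=cv2.inRange(h,(12,90,60),(35,255,255)); y[360:]=0; y[:,:290]=0;y[:,350:]=0
n,l,s,c=cv2.connectedComponentsWithStats(y)
for i in range(1,n):
    if s[i,4]>20: print("brass/yellow",s[i],c[i].round(1))
S=cal("side"); b=cams.read_camera("side"); cv2.imwrite("pics/s2.png",b); g=cv2.cvtColor(b,cv2.COLOR_BGR2GRAY)
print("side pred collar rim top/bottom near edge, hole",proj(S,[[.5035,.1605,.076],[.5035,.1605,.046],[.4427,.1894,.061],[.4846,.187,.061],[.5085,.185,.108]]).round(1).tolist())
E
```

```text
pos [0.5087 0.1852 0.0528] yaw 175.31 shift [ 0.2 -0.2  1.1] turn 0.0 after turn shift [ 0.2 -0.2  1.1]
[ 0.5  0.6 -3. ] [0.01 0.02 0.02] 0.048325057185934175 [1.7998e+02 2.0000e-02 1.7531e+02]
plate centre col 320.90909090909093
288 309 332; 291 305 337; 294 305 337; 297 305 338; brass/yellow [304 140  36   8 206] [321.3 142.7]
brass/yellow [304 177  35   9 197] [321.1 181.5]
brass/yellow [316 242  10   4  32] [320.5 243.7]
brass/yellow [314 269  13  18 218] [320.4 277.4]
side pred collar rim top/bottom near edge, hole [[290.8, 217.7], [291.1, 227.3], [267.1, 220.6], [282.1, 219.0], [290.1, 203.1]]
```

{"method": "arm_command", "body": {
  "series": "0 0 1 0 255;0 0 0 0 255;0 0 0 0 255;0 0 0 0 255;0 0 0 0 255;0 0 0 0 255;0 0 0 0 255"
}}

```text
time_s: 37.65
tool_pos: [0.5086, 0.1851, 0.0516]
tool_rot: [180.0, 0.0, 175.3]
force: [0.3, -0.6, -3.7]
grip_width: 0.0485
grasp_force: 35.0
```

```bash
python3 -c "
from h import *
go(.5085,.185,.0517,175.3); print(env.sign_off())"
```

```text
pos [0.5086 0.1851 0.0516] yaw 175.31 shift [ 0.1 -0.1 -0.1] turn 0.0 after turn shift [ 0.1 -0.1 -0.1]
the job is handed in; nothing more can be done
None
```

I handed the job in at about 38 s with the flat facing the post and the collar held on the shaft, its screw at the hole's height and pointing at it; no verdict came back, and I redid the shaft turn once because the first was about 8° off square, setting the collar down and picking it up again.

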